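# Set the stop of a tube-cutting jig with its knurled wheel

### The arm

A 7-joint arm with a two-finger parallel gripper is mounted at the origin on a cart in front of the work surface, level with it; the furniture and walls round the work are solid. World frame = base frame: x ahead of the robot, y to its left, z up, the work surface at z = 0. Lengths are in m, angles in rad, forces in N, time in s.
With the tool pointing down it reaches from about 0.425 to 0.95 m from the base axis. Payload 4.7 kg.
Tool frame: the origin (TCP) lies midway between the tips of the shut fingers; the grasp point (between the pads) lies 19 mm behind it; z points along the fingers, y is the line along which they close (so a half turn about z gives the same grasp; the last joint's range is limited). The gripper opens to 85 mm and grips with 20 to 120 N. Pads are 22 mm wide; open, the fingers measure 114 mm over their backs; the gripper's body (76 mm by 85 mm) begins 54 mm behind the grasp point. The pads swing forward as they close: fully open they stand 13 mm farther back than shut.
Start: joints at [1.156, 0.469, -0.049, 1.532, 0.024, 1.141, -0.082], TCP at [0.254, -0.625, 0.231] pointing down, gripper open.
Joint ranges: [-2.59, 2.59], [-0.33, 1.99], [-1.39, 1.29], [0.1, 2.45], [-1.04, 4.18], [0.21, 1.99], [-2.66, 2.66]. Speed limits (rad/s): [2.57, 2.57, 3.14, 3.14, 3.14, 3.14, 3.14].

### API

Orientations are given as a 3x3 rotation matrix whose columns are the frame's x, y, z axes.
In Python, from plant import move_pose, move_linear, move_joints, open_gripper, grasp, pause, solve_ik, read_state, grab_frame, camera_model, MotionError, close_job gives the robot as it stands. Calls block until the motion is done:
- move_pose(position, orientation): joint-space move of the TCP to a pose.
- move_linear(position, rot=None, speed=0.15, threshold=None): straight line of the TCP; rot=None keeps the orientation; speed is the mean speed in m/s. With threshold (N) it stops when the force on the tool has changed by that much, and returns True; else False.
- move_joints(angles): joint-space move.
- open_gripper() and grasp(force=None): open the fingers fully, or close them until they stop; force is the grip in N (None keeps the last).
- pause(seconds).
- solve_ik(position, orientation): joint angles nearest the present ones, or None.
- read_state(): the state.
- grab_frame(name): name is "scene" or "top" or "wrist"; returns the picture (480x640x3 uint8, red, green, blue); there is no depth.
- camera_model(name): a dict with "fx", "fy", "cx", "cy" (pixels), "rvec" (rotation vector, rad) and "tvec" (3), from world to camera coordinates, as OpenCV has them. Camera axes: x right, y down, z forward; pixel columns grow to the right and rows downward; lengths in m; the calibration is good to about 2 mm. The wrist camera is an equidistant fisheye: a pixel r from the principal point sees the ray r / f radians off the axis. A picture is of the moment at which its call begins: read the wrist's pose just before it. camera_model takes no time and is no camera call; for the wrist camera it gives the pose at the moment of the call.
A pose or a line that the arm cannot do raises MotionError and nothing moves.
- close_job(): hands the job in; it is judged then, once.
The state is a dict: "time": time; "joints": joint angles; "qvel": joint speeds; "effort": joint torques, N m; "ee_pos": TCP position; "ee_rot": TCP orientation; "ft_force": force on the tool from outside, world axes, zero at the start; "ft_torque": the same for the moment, N m; "finger_gap": finger opening in m; "grasp_force": force on a finger pad.
Only numpy, scipy, OpenCV 4.12 (cv2) and the standard library are available. Lean on these libraries where they do the work, as an engineer would, in place of code of your own. Each camera call takes 0.05 s, during which the arm holds its last target. There are 200 camera calls.

### The job

The stop of the tube-cutting jig stands too wide for the next cut: with a fingertip, push the swing guard aside off the knurled wheel, roll the wheel until the stop's pointer stands exactly opposite the point of the rider on the rule, then push the guard back over the wheel to where it stood, so that the setting cannot be knocked. Only touch and push, with light pressure: grip and lift nothing, and leave the rider and the things lying round the jig where they are. Finish clear of everything.

Things in the scene. Friction and masses are not known exactly. Their poses are not given: they have to be found in the camera images.
- tube_jig: tube-cutting jig screwed to the bench, grey base 96 x 252 x 12 mm. Origin under the base, at mid length; x points from its front (rule side, towards the robot) to its back, y to the left along the bar, z up. At the left two dark upright saw guides (62 mm high), then the stop; at the right the wheel, then the tail block (62 mm high). Positions below are in this frame
- guard (a joint): turn of the swing guard about a vertical axis at x 14, y -95 mm, rad: 0 = closed, its steel disc (46 mm diameter, underside 69, top 72 mm high) over the wheel, as at the start; grows anticlockwise seen from above: the disc swings to the front, then right, clear of the wheel. Hard stops at -0.10 and 1.40. About 1.5 N at the post moves it; it stays where left. Hub's top 77 mm high
- guard_post (a point): middle of the upright dark post with a button head (12 mm diameter, head 16 mm) that stands on the middle of the guard's disc, to push the guard by; 67 mm from the guard's axis, this point 82 mm above the bench, head's top 93 mm; at the start straight above the wheel's centre (x -16, y -35 mm)
- wheel_centre (a point): centre of the knurled steel wheel (52 mm diameter, 16 mm wide), fixed at x -16, y -35, z 40 mm; axis along the jig's x. With the guard aside its crown, 66 mm above the bench, can be reached: it stands 5 mm proud of two round grey cheeks (6 mm thick) that flank it. Behind it (x 0 to 30 mm) is the grey gear case, 62 mm high, with screw heads up to 66 mm at x 22 mm
- wheel (a joint): turn of the wheel, rad, 0 at the start, grows as the crown rolls to the jig's +y (left). A rack and pinion moves the stop 6 mm per rad the same way as the crown, i.e. 0.23 mm per mm of rim. About 1.2 N along the rim turns it, and it stays where it is left
- stop (a joint): travel of the stop to the jig's +y (left, closing the gap to the saw guide), m; 0 at the start, wide open; limit 0.036
- stop_pointer (a point): tip of the brass pointer that sticks out of the front of the aluminium stop block towards the rule; moves with the stop; about 37 mm above the bench
- rider_point (a point): tip of the small dark rider (9 mm wide) clamped over the rule; it points backwards (jig's +x) at the stop's pointer. The gauge mark for this cut, 8 to 26 mm to the left of the pointer at the start. The pointer is opposite it when both have the same y in the jig's frame; about 2 mm then remains between the tips. It must not be shifted
- tube_stock: loose brass tube, 10 mm diameter, 130 mm long, lying in front of the jig; origin under its middle, axis along its y
- cut_tube_a: loose brass tube cut to 34 mm, 10 mm diameter, standing upright in front of the jig; origin at its foot
- cut_tube_b: another tube the same as cut_tube_a
- calliper_1: steel vernier calliper, 166 mm long, lying behind the jig; origin under its middle

How it is judged:
By the outcome, as a careful person would: the job done as asked, in the order asked, and still so for the second after the job is handed in, with the robot touching nothing.
It also fails if it takes over 59 s, if anything falls off the work surface, if the arm or the gripper's body presses on something with over 40 N, if the wrist force passes 120 N, or if a joint passes its speed limit or range.

## Working session

There is one attempt and no reset: what is moved stays moved. The work goes in short steps, each a Python script; the robot and the scene stay as the last script left them, time stands still between calls to the robot, and variables do not carry over. Pictures are saved under pics/ and viewed, at most 10 in all, crops included, and the job is handed in when it is done.

```bash
mkdir -p pics; ls; python3 - <<'E'
from plant import *
import cv2,numpy as np
for n in("scene","top"):
    im=grab_frame(n); cv2.imwrite(f"pics/{n}0.png",im[:,:,::-1]); m=camera_model(n); print(n,m)
s=read_state();print(s['time'],s['ee_pos'],s['finger_gap'])
E
```

```text
pics
scene {'fx': 611.5015290947505, 'fy': 611.5015290947505, 'cx': 321.2244780017183, 'cy': 242.65591571956475, 'rvec': array([ 0.83524114, -2.26588032,  1.40853126]), 'tvec': array([0.44019786, 0.21765631, 0.69564779])}
top {'fx': 474.1983781623994, 'fy': 474.1983781623994, 'cx': 317.72008101642894, 'cy': 238.45723634390112, 'rvec': array([ 2.16892119, -2.12216485,  0.17378591]), 'tvec': array([0.03632102, 0.55525364, 0.83571313])}
0.1 [ 0.25382546 -0.62488973  0.23036526] 0.08562123105038943
```

View pics/scene0.png

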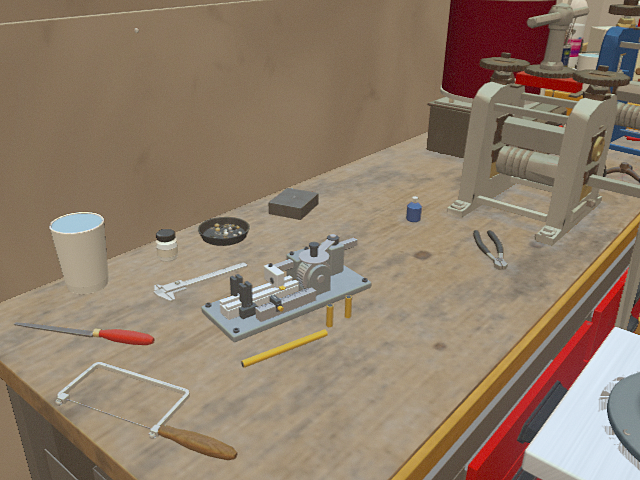

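View pics/top0.png

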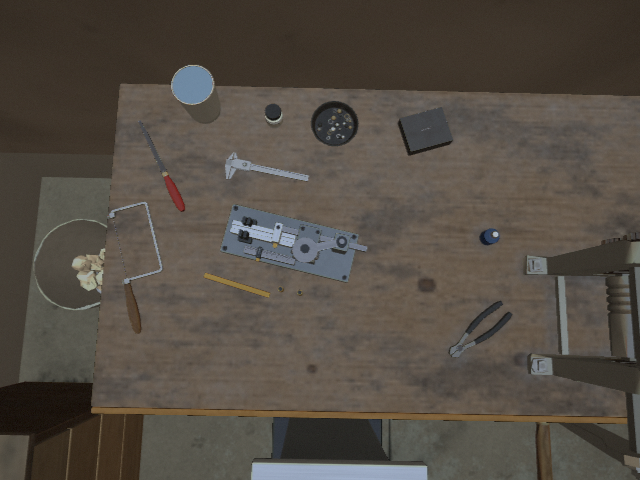

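The jig is centred at about (292,243) in the top view. Its rule side faces the robot, and the mill is at the right. Next I'll find the base outline and locate the mill.

```bash
cat > h.py <<'E'
import numpy as np,cv2
from plant import *
def ray(m,uv,fish=False):
    R=cv2.Rodrigues(np.array(m['rvec']))[0]; t=np.array(m['tvec']).ravel()
    d=np.array([(uv[0]-m['cx'])/m['fx'],(uv[1]-m['cy'])/m['fy']])
    if fish:
        th=np.hypot(*d); c=np.r_[d/max(th,1e-9)*np.sin(th),np.cos(th)]
    else: c=np.r_[d,1]
    return -R.T@t, R.T@c
def onz(m,uv,z,fish=False):
    o,d=ray(m,uv,fish); return o+d*(z-o[2])/d[2]
def proj(m,P,fish=False):
    R=cv2.Rodrigues(np.array(m['rvec']))[0]; c=R@np.array(P)+np.array(m['tvec']).ravel()
    if not fish: return np.array([m['fx']*c[0]/c[2]+m['cx'],m['fy']*c[1]/c[2]+m['cy']])
    r=np.hypot(c[0],c[1]); th=np.arctan2(r,c[2]); return np.array([m['cx']+m['fx']*th*c[0]/r,m['cy']+m['fy']*th*c[1]/r])
E
python3 - <<'E'
from h import *
im=cv2.imread("pics/top0.png"); m=camera_model("top")
b,g,r=[im[:,:,i].astype(int) for i in range(3)]
mask=((b-r)>4).astype(np.uint8)*255
mask[:190]=0;mask[300:]=0;mask[:,:210]=0;mask[:,380:]=0
mask=cv2.morphologyEx(mask,cv2.MORPH_CLOSE,np.ones((9,9)))
mask=cv2.morphologyEx(mask,cv2.MORPH_OPEN,np.ones((21,21)))
c=max(cv2.findContours(mask,0,2)[0],key=cv2.contourArea)
rc=cv2.minAreaRect(c);bx=cv2.boxPoints(rc);print(rc)
P=np.array([onz(m,p,.012) for p in bx]);print(P.round(4),P.mean(0))
for i in range(4):print(np.linalg.norm(P[i]-P[i-1]))
for p in((527,258),(530,365),(545,425)):print(p,onz(m,p,0.0),onz(m,p,.1))
w=camera_model("wrist");s=read_state()
o,d=ray(w,(w['cx'],w['cy']),True);print(w['fx'],"cam in tool",s['ee_rot'].T@(o-s['ee_pos']),"dir",s['ee_rot'].T@d);print(s['ee_rot'].round(3))
E
```

```text
((289.4613952636719, 242.5966796875), (130.2279052734375, 48.651405334472656), 13.626995086669922)
[[ 0.5309  0.2329  0.012 ]
 [ 0.6235  0.2156  0.012 ]
 [ 0.5689 -0.0299  0.012 ]
 [ 0.4778 -0.0089  0.012 ]] [0.55024709 0.10244081 0.012     ]
0.2476239901996549
0.09420855837083648
0.2515247229964041
0.09348478543719108
(527, 258) [ 0.53170992 -0.35832946  0.        ] [ 0.5194717  -0.31298072  0.1       ]
(530, 365) [ 0.33000298 -0.35459027  0.        ] [ 0.3399262  -0.30965235  0.1       ]
(545, 425) [ 0.22316385 -0.37720574  0.        ] [ 0.24482543 -0.32978307  0.1       ]
371.64829954431775 cam in tool [ 0.07978512 -0.00101492 -0.14273374] dir [-0.31220822  0.00102516  0.95001315]
[[ 0.926  0.376 -0.001]
 [ 0.376 -0.926  0.002]
 [-0.    -0.002 -1.   ]]
```

Jig found: origin about (0.550, 0.102), yaw about -0.21, and 252 x 94 mm measured against the stated 252 x 96. I'll rise clear of the mill, shut the fingers and look with the wrist camera.

```bash
cat >> h.py <<'E'
J0=np.array([0.5502,0.1024]); YAW=-0.216
def jw(x,y,z=0):  # jig mm -> world
    c,s=np.cos(YAW),np.sin(YAW); return np.r_[J0+np.array([c*x-s*y,s*x+c*y])/1e3, z/1e3]
def wj(P):
    c,s=np.cos(YAW),np.sin(YAW); d=(np.array(P)[:2]-J0)*1e3; return np.array([c*d[0]+s*d[1],-s*d[0]+c*d[1]])
def rot(a): # tool down, tool x at jig angle a
    a=a+YAW; c,s=np.cos(a),np.sin(a); return np.array([[c,s,0],[s,-c,0],[0,0,-1.]])
E
python3 - <<'E'
from h import *
s=read_state()
grasp(20)
p=s['ee_pos'].copy();p[2]=.45
move_linear(p,speed=.3)
T=jw(-16,-35,150)
move_pose(T+np.r_[0,0,.15],rot(1.57)); s=read_state();print(s['time'],s['joints'].round(2),s['ee_pos'])
move_linear(T,speed=.2)
s=read_state();w=camera_model("wrist");im=grab_frame("wrist");cv2.imwrite("pics/w1.png",im[:,:,::-1]);np.save("w1.npy",w)
print(s['time'],s['joints'].round(2),s['ee_pos'],T,s['ft_force'],s['finger_gap'])
for n,P in dict(post=(-16,-35,93),wheel=(-16,-35,66),c1=(-48,126,12),c2=(48,126,12),c3=(48,-126,12),c4=(-48,-126,12)).items(): print(n,proj(w,jw(*P),True).round(1))
E
```

```text
4.4333 [ 0.5   0.28 -0.87  1.74  0.23  1.22 -0.65] [0.5275382  0.0704505  0.29997318]
5.3333 [ 0.41  0.44 -0.79  1.92  0.39  0.93 -0.79] [0.52796188 0.07201663 0.15101933] [0.52707045 0.0716425  0.15      ] [-0.07951717 -0.14782624  0.4192561 ] 8.06333729150715e-06
post [310.4 270.3]
wheel [310.3 254.7]
c1 [267.1  25.9]
c2 [394.8  28.5]
c3 [382.1 330.1]
c4 [274.2 331.1]
```

View pics/w1.png

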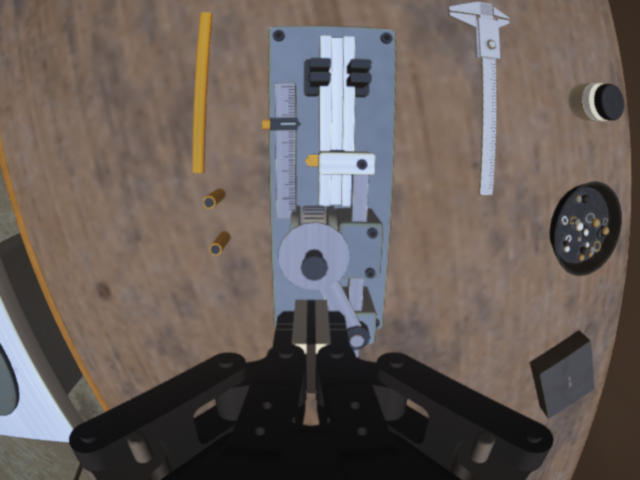

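The picture shows the rider tip at about (299,124), the pointer tip at about (306,160), the post head at (314,264) and the hub at (358,340). The base corners are at (269,28) and (396,30). All are within a few pixels of the prediction, so I'll refine from these.

```bash
python3 - <<'E'
from h import *
w=np.load("w1.npy",allow_pickle=True).item()
for n,uv,z,t in [("c1",(269,28),12,(-48,126)),("c2",(396,30),12,(48,126)),("post",(314,264),93,(-16,-35)),("hub",(358,340),77,(14,-95)),("rider",(299.5,124),37,0),("ptr",(306,160),37,0)]:
    print(n,wj(onz(w,uv,z/1e3,True)).round(1),t)
im=cv2.imread("pics/w1.png")
cv2.imwrite("pics/w1c.png",cv2.resize(im[90:290,240:400],None,fx=4,fy=3,interpolation=cv2.INTER_CUBIC)[:600])
E
```

```text
c1 [-46.6 124.2] (-48, 126)
c2 [ 48.9 124.8] (48, 126)
post [-13.9 -31.1] (-16, -35)
hub [ 16.8 -93.9] (14, -95)
rider [-23.2  48.6] 0
ptr [-18.9  23.7] 0
```

View pics/w1c.png

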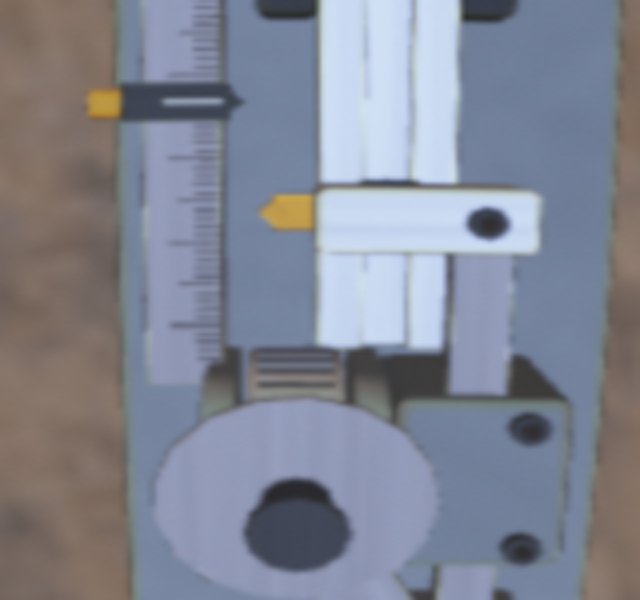

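The rider is about 25 mm to the left of the pointer, which is inside the stated 8 to 26 mm. I'm applying a (+2.2, +1) mm correction to the jig frame, and then pushing the guard aside with a contact-sensed arc.

```bash
cat >> h.py <<'E'
TV=np.array([0.52707045,0.0716425,0.15]); RV=rot(1.57)   # view pose
J0=jw(2.2,1.0)[:2]
def post(th,off,z):  # point at tangential offset (mm) from post (+ = anticlockwise side)
    a=np.arctan2(60,-30)+th; r=np.hypot(30,60)
    return jw(14+r*np.cos(a)-off*np.sin(a),-95+r*np.sin(a)+off*np.cos(a),z)
def poff(P,th):
    a=np.arctan2(60,-30)+th; x,y=wj(P); return -(x-14)*np.sin(a)+(y+95)*np.cos(a)
E
python3 - <<'E'
from h import *
Z=81
move_pose(post(0,-32,120),rot(.464)); move_linear(post(0,-32,Z),speed=.15)
pause(.2);f0=read_state()['ft_force']
hit=move_linear(post(0,-10,Z),speed=.03,threshold=1.2)
s=read_state();D=poff(s['ee_pos'],0);print(hit,D,s['ft_force']-f0,s['ee_pos'],s['time'])
if hit and -28<D<-14:
    for th in np.arange(.16,1.31,.16):
        move_linear(post(th,D,Z),rot(.464+th),speed=.07)
        s=read_state();print(round(th,2),(s['ft_force']-f0).round(1),poff(s['ee_pos'],th).round(1))
    move_linear(post(th,D-6,Z),speed=.1)
    move_linear(post(th,D-6,115),speed=.15)
    move_pose(TV,RV); pause(.2)
    np.save("w2.npy",camera_model("wrist"));cv2.imwrite("pics/w2.png",grab_frame("wrist")[:,:,::-1]);print(read_state()['time'])
E
```

```text
True -16.08431255918037 [0.36170938 0.41641953 0.17605418] [0.54497357 0.07630273 0.08079018] 7.4833
0.16 [1.8 0.1 0. ] -15.8
0.32 [ 0.6 -0.   0. ] -16.1
0.48 [ 0.5 -0.1  0.5] -16.2
0.64 [0.9 0.7 0.1] -16.2
0.8 [0.  0.4 0.5] -16.2
0.96 [0.7 0.  0.5] -16.2
1.12 [ 0.2  0.2 -0. ] -16.2
1.28 [0.2 0.5 0.7] -16.2
11.2167
```

View pics/w2.png

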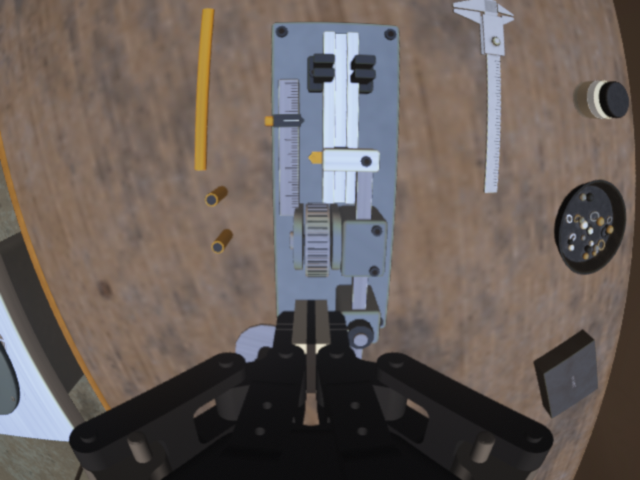

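The guard is aside (disc at about (258,345)) and the wheel is fully exposed at (317,240). Next I'll press lightly on the crown and do a first stroke.

```bash
cat >> h.py <<'E'
def tips(im,m):
    """pointer tip and rider tip, pixels and jig mm at z=37 (colour masks, full 'wrist' frame RGB)"""
    hsv=cv2.cvtColor(im,cv2.COLOR_RGB2HSV); out={}
    br=cv2.inRange(hsv,(12,120,110),(32,255,255)); dk=(im.max(2)<85).astype(np.uint8)*255
    c0=proj(m,jw(-22,37,37),True)
    for n,mk,lo,hi in(("ptr",br,(-24,5),(-2,65)),("rider",dk,(-44,35),(-16,65))):
        q=np.array([proj(m,jw(x,y,37),True) for x in(lo[0],hi[0]) for y in(lo[1],hi[1])])
        a,b=q.min(0).astype(int),q.max(0).astype(int)
        cs=cv2.findContours(mk[a[1]:b[1],a[0]:b[0]],0,1)[0]
        c=max(cs,key=cv2.contourArea)[:,0]+a
        r=cv2.moments(c.reshape(-1,1,2).astype(np.int32)); cen=np.r_[r['m10'],r['m01']]/r['m00']
        out[n]=(cen.round(2),wj(onz(m,cen,.037,True)).round(2),cv2.boundingRect(c.reshape(-1,1,2).astype(np.int32)))
    return out
E
python3 - <<'E'
from h import *
w=np.load("w2.npy",allow_pickle=True).item();im=cv2.imread("pics/w2.png")[:,:,::-1].copy()
print("wheel",wj(onz(w,(317.5,240),.066,True)),"c1",wj(onz(w,(273,24),.012,True)),"c2",wj(onz(w,(398,26),.012,True)))
print(tips(im,w))
R=rot(np.pi/2)
def at(y,z): return jw(-16,y,z)
move_linear(at(-44,85),R,speed=.2); pause(.2); f0=read_state()['ft_force']
hit=move_linear(at(-44,60),speed=.03,threshold=2)
pause(.1);s=read_state();print(hit,s['ee_pos'],s['ft_force']-f0,s['time'])
if hit:
    z=s['ee_pos'][2]*1e3
    for dz in(.3,.6,1.0):
        move_linear(at(-44,z-dz),speed=.02);pause(.1);s=read_state();print(dz,s['ee_pos'][2],(s['ft_force']-f0).round(2))
        if s['ft_force'][2]-f0[2]>4:break
    move_linear(at(-26,z-dz),speed=.06);s=read_state();print(s['ee_pos'],(s['ft_force']-f0).round(2))
    pause(.1)
    w=camera_model("wrist");im=grab_frame("wrist");cv2.imwrite("pics/w3.png",im[:,:,::-1]);print(tips(im,w),wj(s['ee_pos']))
    s=read_state();print((s['ft_force']-f0).round(2),s['time'])
E
```

```text
wheel [-15.93439373 -27.47030992] c1 [-47.98054188 123.23710107] c2 [ 45.18872728 123.95891174]
{'ptr': (array([315.89, 157.05]), array([-16.72,  22.61]), (309, 152, 13, 11)), 'rider': (array([288.01, 119.77]), array([-35.46,  48.3 ]), (275, 115, 28, 11))}
True [0.52737619 0.06327581 0.0659044 ] [-2.05720468 -0.485299    6.21244787] 12.625
0.3 0.06590978439398476 [-3.08 -1.15  6.97]
[0.53153494 0.0819201  0.0657244 ] [-1.96  1.7   6.1 ]
{'ptr': (array([310.41, 188.56]), array([-16.93,  26.68]), (300, 181, 19, 16)), 'rider': (array([269.3 , 142.78]), array([-35.75,  48.26]), (250, 106, 42, 58))} [-16.04199552 -25.00437891]
[-1.67  1.71  5.09] 13.575
```

The stroke works: about 6 N of pressure, and the stop moved 4.1 mm. I'll repeat it and watch the pointer.

```bash
cat >> h.py <<'E'
RW=rot(np.pi/2)
def at(y,z): return jw(-16,y,z)
def stroke(L,y0=-45,z=65.55):
    move_linear(at(y0,69),RW,speed=.15); move_linear(at(y0,z),speed=.03)
    f=read_state()['ft_force']; move_linear(at(y0+L,z),speed=.07)
    g=read_state()['ft_force']; move_linear(at(y0+L,71),speed=.06); return f.round(1),g.round(1)
def look(name=None):
    pause(.15); w=camera_model("wrist");im=grab_frame("wrist")
    if name: cv2.imwrite(f"pics/{name}.png",im[:,:,::-1]); np.save(name+".npy",w)
    return tips(im,w)
E
python3 - <<'E'
from h import *
move_linear(at(-26,71),speed=.06)
for i in range(4): print(stroke(20),read_state()['time'])
move_linear(at(-26,85),speed=.15)
print(look("w4"),read_state()['time'])
E
```

```text
(array([ 0.2, -1.9,  4.3]), array([-0.5,  1.6,  3. ])) 15.05
(array([ 0.5, -0.3,  4.5]), array([0.2, 2.3, 3.4])) 16.2833
(array([-0.8, -0.8,  3.2]), array([-1.1,  1.8,  4.2])) 17.5167
(array([ 1.2, -2. ,  3.7]), array([-0.4,  2.2,  4.6])) 18.75
{'ptr': (array([311.07, 150.98]), array([-16.77,  42.17]), (302, 144, 17, 15)), 'rider': (array([274.15, 139.31]), array([-35.49,  48.34]), (257, 130, 37, 19))} 19.2
```

```bash
python3 - <<'E'
from h import *
im=cv2.imread("pics/w4.png"); cv2.imwrite("pics/w4c.png",cv2.resize(im[60:260,220:420],None,fx=3,fy=3,interpolation=cv2.INTER_CUBIC))
E
```

```text
(no output)
```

View pics/w4c.png

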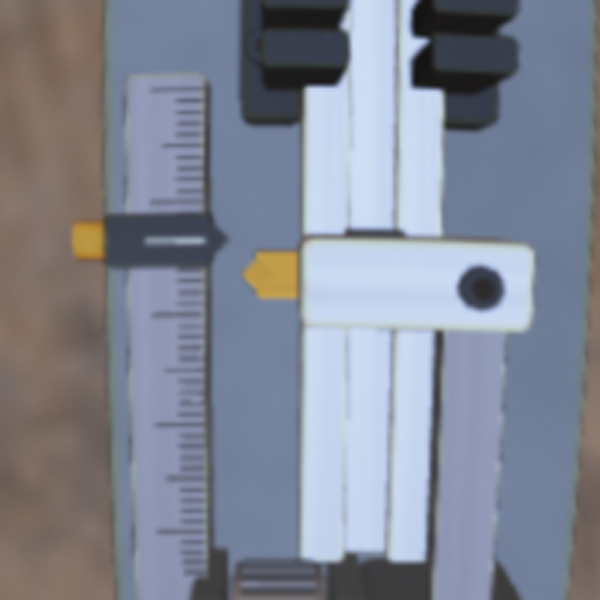

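The rider tip is at crop (228,239) and the pointer tip at (244,275), which leaves about 6.2 mm. I'll do one full stroke and a shorter one, then take a close view.

```bash
python3 - <<'E'
from h import *
stroke(20); 
t=look(); print(t); g=t['rider'][1][1]-t['ptr'][1][1]; print(g)
stroke(min(20,max(2,(g-.4)/.2)),-45)
# close view, camera right over the tips with their ray vertical: camera at y~48, lower not needed for stop; raise none
move_linear(at(-32,74),RW,speed=.15); move_linear(jw(-20,-32,74),speed=.1)
print(look("w5"),read_state()['time'])
im=cv2.imread("pics/w5.png"); cv2.imwrite("pics/w5c.png",cv2.resize(im[70:190,240:360],None,fx=5,fy=5,interpolation=cv2.INTER_CUBIC))
E
```

```text
{'ptr': (array([310.5 , 146.54]), array([-16.85,  45.95]), (300, 139, 19, 16)), 'rider': (array([270.82, 142.09]), array([-35.53,  48.27]), (252, 130, 41, 40))}
2.3200000000000003
{'ptr': (array([319.14, 129.  ]), array([-16.73,  47.82]), (309, 122, 19, 15)), 'rider': (array([279.32, 128.5 ]), array([-35.7 ,  48.18]), (261, 119, 40, 20))} 22.45
```

View pics/w5c.png

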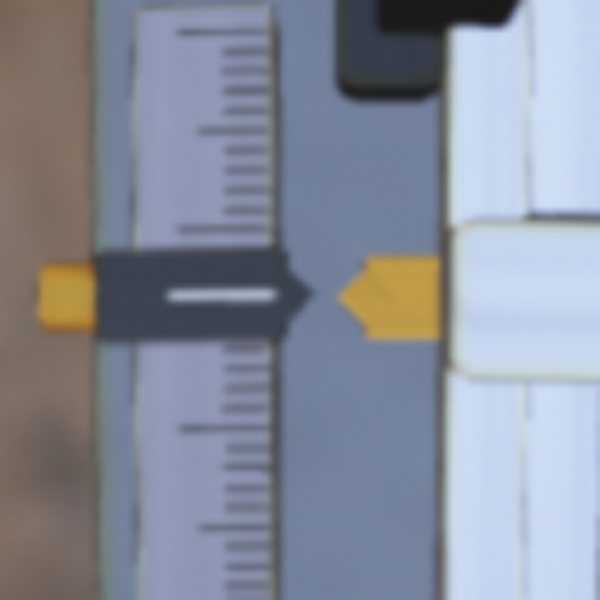

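The tips nearly meet: rider tip at crop row 293, pointer tip at row 297, so about 0.35 mm remains. I'll jog finely with a sub-pixel profile measurement.

```bash
cat >> h.py <<'E'
def fine(name=None):
    """y(rider)-y(pointer), mm, from half-level edges of both bodies near their tips"""
    pause(.2); w=camera_model("wrist"); im=np.mean([grab_frame("wrist").astype(float) for _ in range(2)],0)
    if name: cv2.imwrite(f"pics/{name}.png",im[:,:,::-1].astype(np.uint8))
    def mid(prof,c):
        r=np.arange(int(c)-16,int(c)+17); p=prof[r]; lo=np.median(np.r_[p[:4],p[-4:]]); h=(lo+np.median(p[14:19]))/2
        up=p>h; k=16; a=k
        while up[a-1]: a-=1
        b=k
        while up[b+1]: b+=1
        e1=r[a]-(p[a]-h)/(p[a]-p[a-1]); e2=r[b]+(p[b]-h)/(p[b]-p[b+1]); return (e1+e2)/2,e2-e1
    c=[proj(w,jw(x,48.2,37),True) for x in(-26.5,-16.5)]
    u=[int(round(q[0])) for q in c]
    rd=mid(255-im[:,u[0]-2:u[0]+3].mean((1,2)),c[0][1]); pt=mid((im[:,:,0]-im[:,:,2])[:,u[1]-3:u[1]+4].mean(1),c[1][1])
    y=[wj(onz(w,(a,b),.037,True))[1] for a,b in((u[0],rd[0]),(u[1],pt[0]))]
    return y[0]-y[1],rd,pt,u
E
python3 - <<'E'
from h import *
def view(): move_linear(at(-32,74),RW,speed=.15); move_linear(jw(-20,-32,74),speed=.1)
g=fine();print(g)
if .1<g[0]<.7 and 6<g[1][1]*1<14:
    print(stroke(g[0]/.2,-36)); view(); g=fine("w6"); print(g,read_state()['time'])
E
```

```text
(np.float64(0.27988917489561516), (np.float64(128.62327300359215), np.float64(7.902390163028471)), (np.float64(129.18832978744257), np.float64(16.705580145149867)), [299, 320])
(array([-1.4, -0.9,  3.8]), array([-0.2, -0.6,  4.5]))
(np.float64(-0.07896984864439105), (np.float64(128.55863728470112), np.float64(8.144630192502532)), (np.float64(128.3812582443938), np.float64(16.439096414438183)), [299, 320]) 24.5667
```

```bash
python3 - <<'E'
from h import *
im=cv2.imread("pics/w6.png"); cv2.imwrite("pics/w6c.png",cv2.resize(im[105:155,285:335],None,fx=12,fy=12,interpolation=cv2.INTER_CUBIC))
E
```

```text
(no output)
```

View pics/w6c.png

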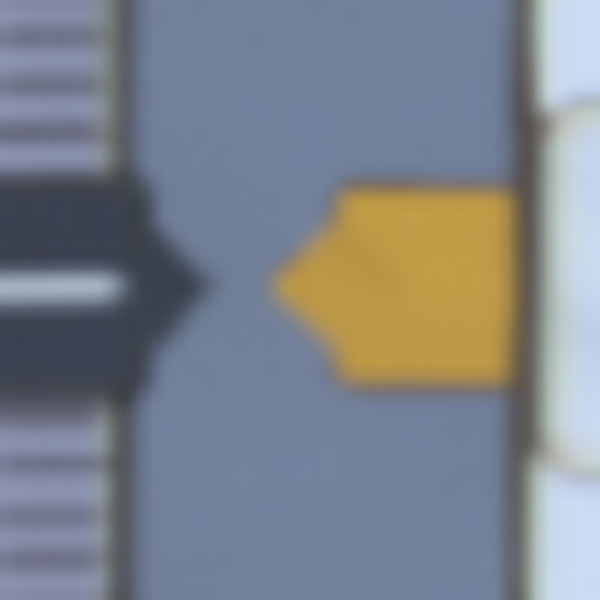

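The tips now stand opposite each other, both at crop row 285. Next I'll push the guard back from the other side, stop slightly short, and check.

```bash
cat >> h.py <<'E'
def guardblob(im):
    """centroids of post head and case screws (dark) in view pose, RGB"""
    dk=(im.max(2)<80).astype(np.uint8)[215:290,280:390]
    n,l,st,c=cv2.connectedComponentsWithStats(dk)
    return [(c[i]+[280,215],st[i,4]) for i in range(1,n) if st[i,4]>25]
E
python3 - <<'E'
from h import *
Z=81;th=1.28
p=read_state()['ee_pos'].copy();p[2]=.115;move_linear(p,speed=.2)
move_pose(post(th,32,115),rot(.464+th));move_linear(post(th,32,Z),speed=.15);pause(.15);f0=read_state()['ft_force']
hit=move_linear(post(th,12,Z),speed=.04,threshold=1.2);s=read_state();D=poff(s['ee_pos'],th);print(hit,D,s['time'])
if hit and 13<D<25:
    off=max(D,16.5)+.5
    for t in np.r_[np.arange(1.12,.1,-.16),.02]:
        move_linear(post(t,off,Z),rot(.464+t),speed=.07)
    s=read_state();print(s['ft_force']-f0,poff(s['ee_pos'],.02),off)
    move_linear(post(.02,off+6,Z),speed=.1);move_linear(post(.02,off+6,115),speed=.15)
    move_pose(TV,RV);pause(.3);w=camera_model("wrist");im=grab_frame("wrist");cv2.imwrite("pics/w7.png",im[:,:,::-1])
    print(read_state()['time'])
    for n,a in(("now",im),("start",cv2.imread("pics/w1.png")[:,:,::-1])):print(n,guardblob(a))
E
```

```text
True 18.45329105823026 26.3583
[-0.23631825 -1.70169569 -1.10674827] 19.1250673896092 18.95329105823026
30.7333
now [(array([344.49137931, 218.38793103]), np.int32(116)), (array([374.47222222, 218.40277778]), np.int32(72)), (array([373.8       , 231.87272727]), np.int32(55)), (array([313.15625  , 255.8515625]), np.int32(128)), (array([371.52631579, 272.03508772]), np.int32(57))]
start [(array([340.56834532, 218.36690647]), np.int32(139)), (array([372.44444444, 218.95061728]), np.int32(81)), (array([371.74545455, 232.18181818]), np.int32(55)), (array([313.28099174, 254.78512397]), np.int32(121)), (array([369.59259259, 272.16666667]), np.int32(54))]
```

View pics/w7.png

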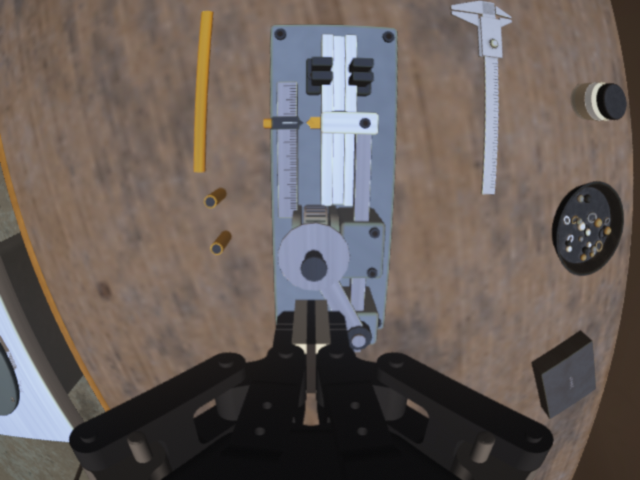

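The guard is about 1.4 mm (0.02 rad) short of its starting place, as planned, and the pointer is still opposite the rider. I'll push that last bit.

```bash
python3 - <<'E'
from h import *
Z=81;off=18.95
move_pose(post(.02,off+8,115),rot(.464));move_linear(post(.02,off+8,Z),speed=.15)
move_linear(post(0,off,Z),rot(.464),speed=.03);pause(.1);print(poff(read_state()['ee_pos'],0))
move_linear(post(0,off+8,Z),speed=.1);move_linear(post(0,off+8,115),speed=.15)
move_pose(TV,RV);pause(.3);w=camera_model("wrist");im=grab_frame("wrist");cv2.imwrite("pics/w8.png",im[:,:,::-1])
b=guardblob(im)
print(read_state()['time'],b)
print(tips(im,w))
cv2.imwrite("pics/w8c.png",cv2.resize(im[90:290,240:400,::-1],None,fx=4,fy=3,interpolation=cv2.INTER_CUBIC))
E
```

```text
18.80478343516272
34.525 [(array([344.49137931, 218.38793103]), np.int32(116)), (array([374.47222222, 218.40277778]), np.int32(72)), (array([373.73684211, 231.98245614]), np.int32(57)), (array([316.31707317, 254.08943089]), np.int32(123)), (array([371.52631579, 272.03508772]), np.int32(57))]
{'ptr': (array([313.99, 122.45]), array([-16.81,  48.  ]), (307, 118, 13, 10)), 'rider': (array([285.67, 122.46]), array([-35.96,  48.13]), (273, 117, 28, 11))}
```

View pics/w8c.png

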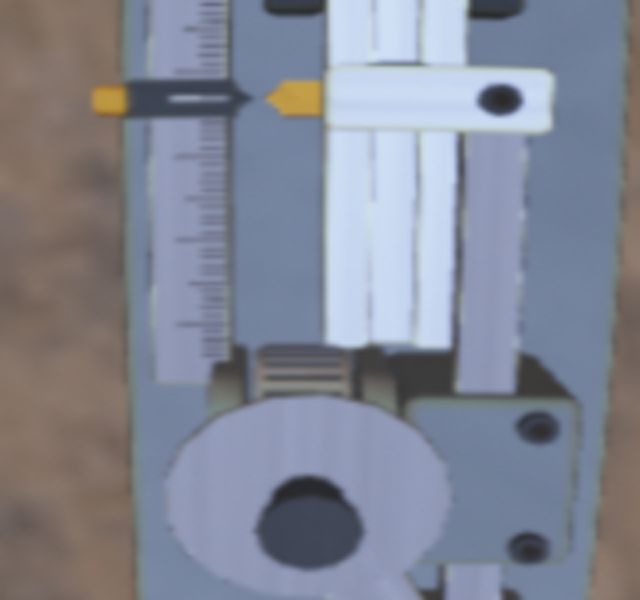

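The pointer stands opposite the rider. The post is within about 1 px (0.01 rad) of where it started, the arm is clear, and nothing else has moved. Handing in.

```bash
python3 -c "
from plant import *
print(close_job())"
```

```text
the job is handed in; nothing more can be done
None
```

I pushed the guard aside, rolled the stop until its pointer was opposite the rider (within about 0.1 mm by camera), and pushed the guard back to within about 0.01 rad of its start; the job is handed in with the arm clear, at about 35 s.

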